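# Hang a watch on the turning tree

## Robot

A 6-joint arm with a two-finger parallel gripper is mounted at the origin on a cart in front of the work surface, level with it; the furniture and walls round the work are solid. World frame = base frame: x ahead of the robot, y to its left, z up, the work surface at z = 0. Lengths are in m, angles in degrees, forces in N, time in s.
With the tool pointing down it reaches from about 0.275 to 0.75 m from the base axis. Payload 10.2 kg.
Tool frame: the origin (TCP) lies between the finger pads; the fingertips stand arm.nose_length ahead of it and the grasp point (between the pads) lies 3 mm ahead of it (arm.nose_length is the distance from the TCP to the fingertips, in m); z points along the fingers, y is the line along which they close (so a half turn about z gives the same grasp; the last joint's range is limited). The gripper opens to 88 mm and grips with 3 to 60 N. Pads are 18 mm wide; open, the fingers measure 123 mm over their backs; the gripper's body (75 mm by 187 mm) begins 45 mm behind the grasp point.
Start: joints at [-82.3, 17.928, 85.812, -0, 76.261, -12.8], TCP at [0.184, -0.492, 0.261] pointing down, gripper open.
Joint ranges: [-168.41, 168.41], [-55.51, 124.54], [10.69, 146.95], [-70.63, 250.63], [1, 178], [-165.06, 165.06]. Speed limits (degrees/s): [136.94, 136.94, 172.46, 180, 180, 180].

## Interface

Orientations are given as a 3x3 rotation matrix whose columns are the frame's x, y, z axes.
In Python, from cell import get_obs, grab_frame, camera_params, job, masks_of, arm gives the robot as it stands.
- The arm moves only by the tool arm_command, never from a script. Its argument "commands" is a list of rows, each a list of 7 numbers: the shift along the tool's x, y, z as a fraction of full scale, then the turn, a rotation vector about the tool's x, y, z as a fraction of full scale, then the closure in counts, from 0 (fully open) to 255 (shut). In form: [[dx, dy, dz, ax, ay, az, grip], ...]. A call has exactly 10 rows; each row is the pose to reach, as a shift and turn from the pose commanded when the call began, along the tool's axes at that moment; what a row does not reach only later rows make up. Full scale, the value 1, is 300 mm for a shift and 60 degrees for a turn. A row lasts 1/8 s, in which the tool goes at most 62.5 mm and 10.7 degrees, less where a joint would pass 70% of its speed; a pose out of reach is approached as far as the arm can. A call with a number of a shift or a turn outside -1 to 1 is refused whole. A call with a gripper value outside its range is refused whole. The fingers move at their own pace and stop on an object; "grip_force" is the grip in N (left out, the last holds). Time passes only in rows, so rows that repeat a pose let the fingers close, or fill a call up. It gives the time, the measured TCP pose, the force, the opening and the grip force at its end, in the units of the state.
- get_obs(): the state, without advancing time (a new reading comes with each control period).
- grab_frame(name): name is "scene" or "side" or "wrist"; returns the picture (400x640x3 uint8, red, green, blue); there is no depth.
- camera_params(name): a dict with "fx", "fy", "cx", "cy" (pixels), "cam_to_world" (4x4, takes a point from camera to world coordinates); the wrist camera has in their place "tool_from_camera" (4x4, takes a point from camera to tool coordinates, whose origin is the TCP and whose axes are the flange's). Camera axes: x right, y down, z forward; pixel columns grow to the right and rows downward; lengths in m; the calibration is good to about 2 mm. A picture is of the moment at which its call begins: read the wrist's pose just before it. camera_params takes no time and is no camera call.
- job.close_job(): hands the job in; it is judged then, once.
Trained networks look in the newest picture that a camera, given by its name, has taken for a name from the list of things; names that differ only in an ending like _2 or _b are one class to them, and where a whole thing is asked for, a point or a joint stands for the part that bears it (a point fixed in the world has none). Each returns a list of dicts, best first, with "conf" (0 to 1); they miss things now and then, are a little off and sometimes report something else, mostly with a low value. They report only what shows in the picture. A call takes as long as a camera call. They do not tell look-alikes from the thing itself.
- masks_of(name, camera): "region" (400x640 bool, what is visible of it) and "box" ([left, top, width, height] in pixels, round what is visible of it).
The state is a dict: "t": time; "joints": joint angles; "qd": joint speeds; "joint_efforts": joint torques, N m; "ee_pos": TCP position; "tool_rot": TCP orientation; "force": force on the tool from outside, world axes, zero at the start; "wrist_torque": the same for the moment, N m; "finger_gap": opening from 0.0 (shut) to 1.0 (fully open); "finger_force": force on a finger pad.
Only numpy, scipy, OpenCV 4.12 (cv2) and the standard library are available. Lean on these libraries where they do the work, as an engineer would, in place of code of your own. Each camera call takes 0.05 s, during which the arm holds its last target. There are 200 camera calls.

## Task

Turn the small watch tree by the wing grip on top until its one empty hook points straight at the front edge of the bench (towards the robot). Then take the steel watch with the octagonal case and closed bracelet from the bench and hang it by its bracelet loop on that hook, leaving it hanging freely with the hook still facing the front.

Things in the scene. Friction and masses are not known exactly. Their poses are not given: they have to be found in the camera images.
- watch_mid (a point): Middle of the empty bracelet loop of the loose steel watch with OCTAGONAL case and black dial, 25 mm above its underside. It stands on its side, z up; 68 mm along its x, 78 along y, 50 high. Case at its -y end, clasp at +y (outer face 39 mm from here, lower edge at the underside). Loop clear 27 mm to either side in x, 25 in y. (The other loose watch, round on a flat folded bracelet, not wanted.)
- watch_case (a point): Centre of that watch's case, 30 mm from the loop's middle along the watch's -y, 25 mm above the underside; axes as watch_mid. The case is an upright disc (leaning about 12 degrees) 48 mm across, 10 mm thick, flat faces square to y: pinch it across y from above, one finger inside the loop. Whole watch 0.11 to 0.18 kg.
- free_hook (a point): Point on top of the level arm of the tree's one EMPTY hook, 35 mm from the turning axis, 132 mm above the bench; its -x points outward. The 7 mm round arm turns straight up 62 mm from the axis into a prong ending 30 mm above the arm's top (9 mm ball). A loop lowered level over the prong, clasp between prong and upright, case outward, swings down and hangs when let go.
- wing (a point): Middle of the aluminium wing grip on top of the tree, on the turning axis, 192 mm above the bench: upright bar 34 mm long (its x, in line with the empty hook), 10 mm thick, top at 205 mm. Pinch across the 10 mm and turn. 24 mm collar below it at 174 to 179 mm; hooks and the fixed pieces hung on the other three lie below 166 mm, within 95 mm of the axis. The foot is fixed.
- tree (a joint): Turn of the tree about its upright axis, rad, anticlockwise from above; 0 = the empty hook points straight at the front edge of the bench (world -x), +1.57 = to the robot's right (-y). Stops at -1.8 and 1.8. Light friction (0.04 N m); stays where it is left.
Not all that is in view belongs to the job. What is shaped like the part that bears watch_mid but blue or pink is not meant.

How it is judged (in metres and radians):
On the way, in this order (a step that is already met when the one before it is completed fails the run):
1. the empty hook is turned to face the front edge of the bench (within 15 degrees) (value of joint tree between -0.26 and 0.26 rad), for 0.2 s.
2. after that, the octagonal watch hangs on the empty hook (distance between watch_mid and free_hook below 0.055 m and z of watch_mid in the frame of free_hook below -0.01 m and x of watch_mid in the frame of free_hook between -0.04 and 0.03 m and y of watch_mid in the frame of free_hook between -0.025 and 0.025 m), for 0.2 s.
At the end, for the whole second after the job is handed in: The octagonal watch hangs at rest on the empty hook: its loop centre below the top of the hook's arm (by 10 mm or more), within 55 mm of the hook point and 25 mm to either side of the arm; and the hook still faces the front edge within 15 degrees (all of step 1 and all of step 2 and velocity of joint tree between -0.1 and 0.1 rad/s); the robot touches nothing.
It also fails if it takes over 51 s, if anything falls off the work surface, if the arm or the gripper's body presses on something with over 40 N, if the wrist force passes 120 N, or if a joint passes its speed limit or range.

## Working session

There is one attempt and no reset: what is moved stays moved. The work goes in short steps, Python scripts to look and compute and a tool call to move; the robot and the scene stay as the last step left them, time stands still between calls to the robot, and variables do not carry over. Pictures are saved under pics/ and viewed, at most 10 in all, crops included, and the job is handed in when it is done.

Besides the shell and the picture viewer there is one more tool, called after "Emit:" in YAML: its name, and indented under it one key for each argument. arm_command: Moves the arm, as the interface text tells. Its arguments: {"type":"object","properties":{"commands":{"type":"array","items":{"type":"array","items":{"type":"number"}}},"grip_force":{"type":"number"}},"required":["commands"]}

```bash
mkdir -p pics; ls; python3 - <<'E'
from cell import *
import cv2,numpy as np
o=get_obs();print(o['t'],o['ee_pos'],o['tool_rot'],arm.nose_length)
for n in ['scene','side']:
    f=grab_frame(n);cv2.imwrite(f'pics/{n}0.png',cv2.cvtColor(f,cv2.COLOR_RGB2BGR))
    p=camera_params(n);print(n,p['fx'],p['fy'],p['cx'],p['cy'],np.round(p['cam_to_world'],3).tolist())
    for k in ['watch_mid','wing','free_hook']:
        for d in masks_of(k,n)[:3]:print(k,d['conf'],d['box'])
E
```

```text
pics
0.0 [ 0.18382333 -0.49155029  0.26017557] [[ 9.36671161e-01  3.50210088e-01 -1.71209109e-04]
 [ 3.50210026e-01 -9.36670395e-01  1.22853917e-03]
 [ 2.69880308e-04 -1.21069636e-03 -9.99999231e-01]] 0.022
scene 413.731506052974 413.731506052974 321.42162617812056 206.59571132150737 [[-0.908, -0.286, 0.305, 0.083], [-0.418, 0.597, -0.685, 0.966], [0.014, -0.749, -0.662, 0.944], [0.0, 0.0, 0.0, 1.0]]
watch_mid 0.81 [263.6, 262.2, 30.9, 25.3]
watch_mid 0.8 [367.3, 195.2, 18.7, 18.0]
watch_mid 0.44 [328.7, 123.5, 36.1, 44.0]
wing 0.89 [329.2, 118.9, 33.8, 47.9]
free_hook 0.89 [327.9, 123.9, 37.4, 42.5]
side 383.6945157775921 383.6945157775921 318.6631612467507 196.42641159337725 [[0.991, -0.069, 0.113, 0.346], [-0.132, -0.404, 0.905, -0.836], [-0.016, -0.912, -0.409, 0.595], [0.0, 0.0, 0.0, 1.0]]
watch_mid 0.94 [266.2, 276.3, 32.9, 29.6]
watch_mid 0.7 [266.6, 176.2, 24.6, 11.6]
watch_mid 0.58 [311.0, 196.4, 19.0, 23.0]
wing 0.88 [339.4, 249.3, 67.2, 82.4]
wing 0.49 [314.7, 195.7, 18.3, 21.9]
free_hook 0.69 [341.2, 248.4, 67.4, 80.2]
```

```bash
python3 - <<'E'
import cv2,numpy as np
a=cv2.imread('pics/scene0.png')[90:310,220:460];b=cv2.imread('pics/side0.png')[160:360,230:450]
a=cv2.resize(a,(480,440),interpolation=3)
cv2.imwrite('pics/sc.png',cv2.resize(cv2.imread('pics/scene0.png')[90:310,210:500],None,fx=2.7,fy=2.7,interpolation=2))
cv2.imwrite('pics/sd.png',cv2.resize(cv2.imread('pics/side0.png')[150:350,210:470],None,fx=3,fy=3,interpolation=2))
E
```

```text
(no output)
```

View pics/sc.png

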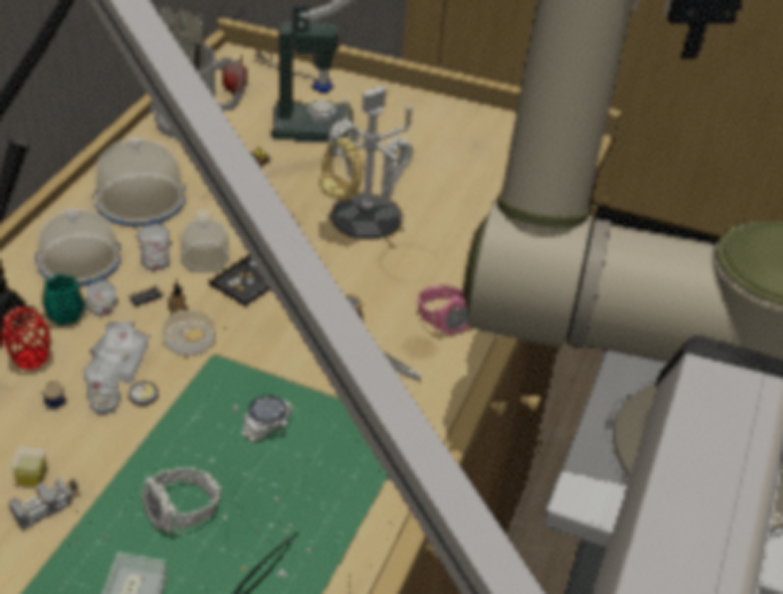

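View pics/sd.png

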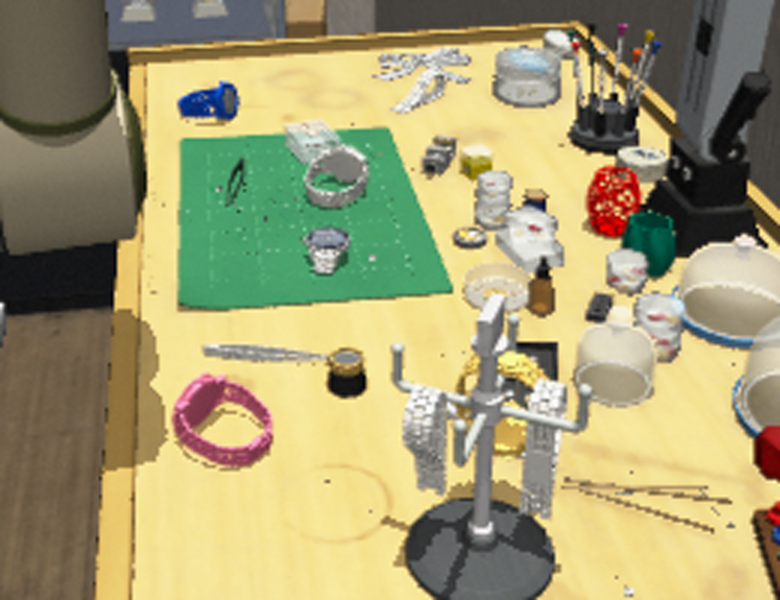

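The octagonal steel watch is the one standing on its side on the green mat: scene crop (183,498), side crop (337,178). The round one on a folded bracelet (side 327,250), the pink one (222,420) and the blue one (207,100) are not wanted. The empty hook points towards the side camera, with its prong at side crop (458,425).

```bash
cat > h.py <<'E'
from cell import *
import cv2,numpy as np
def ray(n,u,v,z):
    p=camera_params(n);T=np.array(p['cam_to_world'])
    d=T[:3,:3]@[(u-p['cx'])/p['fx'],(v-p['cy'])/p['fy'],1];return T[:3,3]+d*(z-T[2,3])/d[2]
sd=lambda u,v,z:np.round(ray('side',u/3+210,v/3+150,z),4)
sc=lambda u,v,z:np.round(ray('scene',u/2.7+210,v/2.7+90,z),4)
def wray(T,u,v,z,R,P):
    p=camera_params('wrist');C=np.array(p['tool_from_camera'])
    d=R@C[:3,:3]@[(u-p['cx'])/p['fx'],(v-p['cy'])/p['fy'],1];o=R@C[:3,3]+P;return o+d*(z-o[2])/d[2]
E
python3 - <<'E'
from h import *
print('wing',sd(490,325,.192),sc(375,98,.192))
for q in [(458,425),(398,350),(585,390),(513,320)]:print(q,sd(*q,.158))
print('hook sc',sc(408,112,.158))
print('mid',sd(337,178,.025),sc(183,498,.025))
print('case',sd(345,163,.025),sc(156,500,.025))
a=cv2.imread('pics/side0.png')[190:222,295:345];b=cv2.imread('pics/scene0.png')[250:295,255:300]
c=cv2.imread('pics/side0.png')[245:335,335:415]
im=[cv2.resize(x,None,fx=400/x.shape[0]*.62,fy=400/x.shape[0]*.62,interpolation=2) for x in (a,b)]
c=cv2.resize(c,None,fx=5,fy=5,interpolation=2)
W=sum(x.shape[1] for x in im); out=np.zeros((598,798,3),np.uint8)
out[:im[0].shape[0],:min(398,im[0].shape[1])]=im[0][:,:398]
out[260:260+im[1].shape[0],:im[1].shape[1]]=im[1]
out[:450,398:798]=c
cv2.imwrite('pics/crop.png',out)
p=camera_params('wrist');print(p)
E
```

```text
wing [ 0.5218 -0.2446  0.192 ] [ 0.5208 -0.242   0.192 ]
(458, 425) [ 0.4902 -0.2954  0.158 ]
(398, 350) [ 0.4695 -0.2139  0.158 ]
(585, 390) [ 0.5758 -0.2741  0.158 ]
(513, 320) [ 0.5537 -0.1911  0.158 ]
hook sc [ 0.4872 -0.2824  0.158 ]
mid [0.5024 0.316  0.025 ] [0.4963 0.332  0.025 ]
case [0.517  0.3534 0.025 ] [0.5205 0.3464 0.025 ]
{'fx': 360.4195553884308, 'fy': 360.4195553884308, 'cx': 320.14473059239157, 'cy': 203.08259747317854, 'tool_from_camera': array([[ 1.53646863e-04, -9.56090376e-01, -2.93071952e-01,
         7.59960389e-02],
       [ 9.99999412e-01, -1.67681553e-04,  1.07129150e-03,
         7.34932943e-04],
       [-1.07339425e-03, -2.93071945e-01,  9.56089788e-01,
        -1.23695006e-01],
       [ 0.00000000e+00,  0.00000000e+00,  0.00000000e+00,
         1.00000000e+00]])}
```

View pics/crop.png

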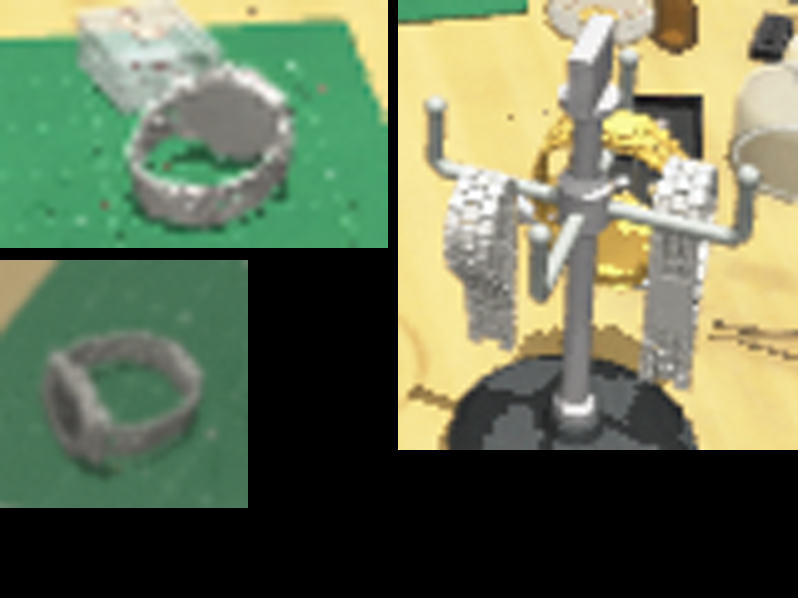

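The crop confirms it: octagonal case at the +x+y end of the loop, and the empty hook facing the side camera at a tree angle of about +59.5°. The wing is near (0.521, -0.243).

Emit:
arm_command:
  commands:
    - [0.1, -0.04, -0.013, 0, 0, -0.1, 0]
    - [0.22, -0.08, -0.03, 0, 0, -0.2, 0]
    - [0.36, -0.13, -0.05, 0, 0, -0.3, 0]
    - [0.5, -0.18, -0.07, 0, 0, -0.4, 0]
    - [0.64, -0.24, -0.09, 0, 0, -0.5, 0]
    - [0.78, -0.29, -0.11, 0, 0, -0.58, 0]
    - [0.9, -0.34, -0.13, 0, 0, -0.65, 0]
    - [1.0, -0.38, -0.13, 0, 0, -0.65, 0]
    - [1.0, -0.38, -0.13, 0, 0, -0.65, 0]
    - [1.0, -0.38, -0.13, 0, 0, -0.65, 0]

```text
t: 1.65
ee_pos: [0.4245, -0.2803, 0.2996]
tool_rot: [[0.508, 0.862, -0.0], [0.862, -0.508, -0.0], [-0.0, -0.0, -1.0]]
force: [-1.1, 0.6, -0.7]
finger_gap: 1.001
finger_force: 0.0
```

```bash
cat >> h.py <<'E'
from scipy.spatial.transform import Rotation as Ro
def go(P,yaw,pitch=None):
    "command row for TCP P with tool y at world yaw deg, tool down"
    o=get_obs();R=np.array(o['tool_rot']);p=np.array(o['ee_pos'])
    a=np.radians(yaw);y=np.array([np.cos(a),np.sin(a),0]);z=np.array([0,0,-1.]);x=np.cross(y,z)
    G=np.c_[x,y,z]
    print('t',round(o['t'],2),'at',p.round(4),'yaw',np.degrees(np.arctan2(R[1,1],R[0,1])).round(1),'F',np.round(o['force'],1),'gap',o['finger_gap'],'q',np.round(o['joints'],1))
    print('row',(R.T@(np.array(P)-p)/.3).round(4),(Ro.from_matrix(R.T@G).as_rotvec(degrees=True)/60).round(4))
E
python3 - <<'E'
from h import *
o=get_obs();R=np.array(o['tool_rot']);P=np.array(o['ee_pos'])
f=grab_frame('wrist');cv2.imwrite('pics/w1.png',cv2.cvtColor(f,cv2.COLOR_RGB2BGR))
for d in masks_of('wing','wrist')[:2]:
    m=d['region'];print(d['conf'],d['box'])
go((.521,-.243,.27),-30.5)
E
```

```text
0.76 [316.3, 1.6, 191.9, 171.3]
t 1.75 at [ 0.4243 -0.2807  0.2997] yaw -30.6 F [-0.1 -0.   0.1] gap 0.9978301662842234 q [-46.7  14.4  84.7  -0.   81.  -16.1]
row [0.2721 0.2137 0.0989] [-0.0001  0.0001 -0.0013]
```

View pics/w1.png

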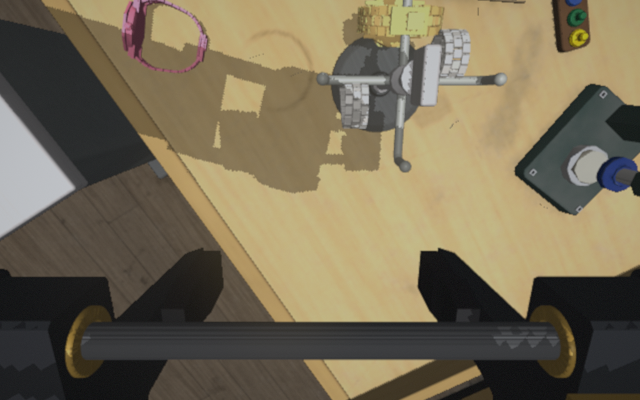

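Wrist picture: wing top from (430,45) to (428,105), empty prong ball at (404,166), pieces hung on the other three.

```bash
python3 - <<'E'
from h import *
o=get_obs();R=np.array(o['tool_rot']);P=np.array(o['ee_pos'])
w=lambda u,v,z:wray(None,u,v,z,R,P)
a,b=w(430,45,.205),w(428,105,.205);c=(a+b)/2
h=w(404,166,.158);k=w(323,78,.158);l=w(500,79,.158)
print(a,b,c,'len',np.linalg.norm(a-b),(k+l)/2);
for q in(h,k,l):print(q,np.linalg.norm((q-c)[:2]),np.degrees(np.arctan2(*(q-c)[1::-1])))
print(np.degrees(np.arctan2(*(b-a)[1::-1])))
E
```

```text
[ 0.52914629 -0.22559283  0.205     ] [ 0.51417857 -0.25432639  0.205     ] [ 0.52166243 -0.23995961  0.205     ] len 0.03239830590037207 [ 0.52292527 -0.2405635   0.158     ]
[ 0.49062782 -0.29323646  0.158     ] 0.06165687155218278 -120.22147419296614
[ 0.47001928 -0.20893332  0.158     ] 0.0602465403728038 149.00329249009724
[ 0.57583127 -0.27219368  0.158     ] 0.06303411130815081 -30.7554666783505
-117.51564389240289
```

Emit:
arm_command:
  commands:
    - [0.1, 0.07, 0.03, 0, 0, 0, 0]
    - [0.22, 0.16, 0.06, 0, 0, 0, 0]
    - [0.281, 0.2125, 0.099, 0, 0, 0, 0]
    - [0.281, 0.2125, 0.099, 0, 0, 0, 0]
    - [0.281, 0.2125, 0.17, 0, 0, 0, 0]
    - [0.281, 0.2125, 0.25, 0, 0, 0, 0]
    - [0.281, 0.2125, 0.312, 0, 0, 0, 0]
    - [0.281, 0.2125, 0.312, 0, 0, 0, 120]
    - [0.281, 0.2125, 0.312, 0, 0, 0, 255]
    - [0.281, 0.2125, 0.312, 0, 0, 0, 255]
  grip_force: 25

```text
t: 3.0
ee_pos: [0.5227, -0.2401, 0.2072]
tool_rot: [[0.508, 0.861, 0.001], [0.861, -0.508, -0.001], [-0.0, 0.002, -1.0]]
force: [-0.0, -0.1, 0.2]
finger_gap: 0.681
finger_force: 0.0
```

```bash
python3 - <<'E'
from h import *
go((.522,-.2405,.206),-90)
E
```

```text
t 3.0 at [ 0.5227 -0.2401  0.2072] yaw -30.5 F [-0.  -0.1  0.2] gap 0.6805284309391555 q [-36.3  26.7  81.4  -0.   71.8  -5.8]
row [-0.0024 -0.0012  0.0041] [ 1.600e-03 -7.000e-04  9.914e-01]
```

Emit:
arm_command:
  commands:
    - [0, 0, 0.003, 0, 0, 0, 255]
    - [0, 0, 0.003, 0, 0, 0, 255]
    - [0, 0, 0.003, 0, 0, 0, 255]
    - [0, 0, 0.003, 0, 0, 0, 255]
    - [0, 0, 0.003, 0, 0, 0, 255]
    - [0, 0, 0.003, 0, 0, 0, 255]
    - [0, 0, 0.003, 0, 0, 0, 255]
    - [0, 0, 0.003, 0, 0, 0.03, 255]
    - [0, 0, 0.003, 0, 0, 0.1, 255]
    - [0, 0, 0.003, 0, 0, 0.2, 255]

```text
t: 4.25
ee_pos: [0.5223, -0.2394, 0.2052]
tool_rot: [[0.678, 0.735, -0.001], [0.735, -0.678, 0.001], [-0.0, -0.001, -1.0]]
force: [-5.1, 2.2, 4.0]
finger_gap: 0.109
finger_force: 25.0
```

```bash
python3 - <<'E'
from h import *
go((.522,-.2405,.206),-90)
E
```

```text
t 4.25 at [ 0.5223 -0.2394  0.2052] yaw -42.7 F [-5.1  2.2  4. ] gap 0.10895669297323234 q [-36.3  26.8  81.5  -0.   71.7   6.4]
row [-0.0034  0.0017 -0.0027] [-9.000e-04  7.000e-04  7.881e-01]
```

Emit:
arm_command:
  commands:
    - [0, 0, 0, 0, 0, 0.13, 255]
    - [0, 0, 0, 0, 0, 0.27, 255]
    - [0, 0, 0, 0, 0, 0.41, 255]
    - [0, 0, 0, 0, 0, 0.55, 255]
    - [0, 0, 0, 0, 0, 0.67, 255]
    - [0, 0, 0, 0, 0, 0.76, 255]
    - [0, 0, 0, 0, 0, 0.79, 255]
    - [0, 0, 0, 0, 0, 0.79, 255]
    - [0, 0, 0, 0, 0, 0.79, 0]
    - [0, 0, 0, 0, 0, 0.79, 0]

```text
t: 5.5
ee_pos: [0.5229, -0.2398, 0.2053]
tool_rot: [[1.0, 0.001, 0.001], [0.001, -1.0, -0.0], [0.001, 0.0, -1.0]]
force: [-0.3, 0.8, 0.1]
finger_gap: 0.315
finger_force: 0.0
```

```bash
python3 - <<'E'
from h import *
go((.43,-.2405,.30),-90)
E
```

```text
t 5.5 at [ 0.5229 -0.2398  0.2053] yaw -89.9 F [-0.3  0.8  0.1] gap 0.314774446627456 q [-36.3  26.8  81.5   0.   71.6  53.6]
row [-0.3094  0.002  -0.3161] [ 0.0005 -0.0008  0.0014]
```

Emit:
arm_command:
  commands:
    - [0, 0, 0, 0, 0, 0, 0]
    - [0, 0, -0.1, 0, 0, 0, 0]
    - [0, 0, -0.22, 0, 0, 0, 0]
    - [0, 0, -0.316, 0, 0, 0, 0]
    - [0, -0.1, -0.33, 0, 0, 0.0, 0]
    - [0, -0.2, -0.33, 0, 0, 0.1, 0]
    - [0, -0.3, -0.33, 0, 0, 0.2, 0]
    - [0, -0.4, -0.33, 0, 0, 0.3, 0]
    - [0, -0.47, -0.33, 0, 0, 0.4, 0]
    - [0, -0.5, -0.33, 0, 0, 0.4, 0]

```text
t: 6.75
ee_pos: [0.5224, -0.0888, 0.3044]
tool_rot: [[0.915, -0.403, 0.0], [-0.403, -0.915, -0.0], [0.0, -0.0, -1.0]]
force: [-0.0, 0.2, -0.5]
finger_gap: 1.001
finger_force: 0.0
```

```bash
python3 - <<'E'
from h import *
f=grab_frame('side');cv2.imwrite('pics/side1.png',cv2.cvtColor(f,cv2.COLOR_RGB2BGR))
go((.546,.30,.30),-125)
E
```

```text
t 6.8 at [ 0.5224 -0.0885  0.3044] yaw -113.7 F [ 0.4  0.7 -0.1] gap 0.999113853621259 q [-22.3  16.9  80.6   0.   82.4  91.4]
row [-0.4489 -1.2171  0.0148] [-0.0003 -0.0003  0.1881]
```

View pics/side1.png

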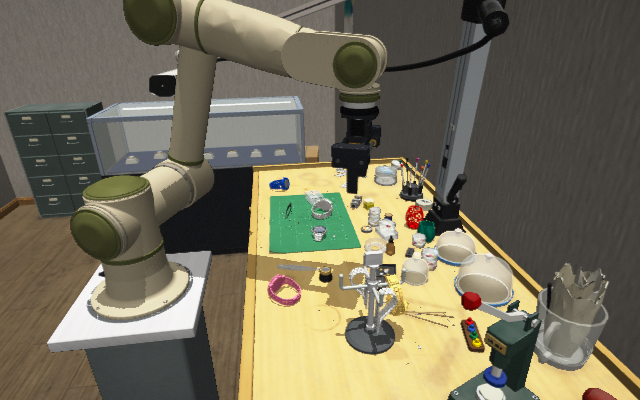

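Emit:
arm_command:
  commands:
    - [-0.04, -0.1, 0.01, 0, 0, 0.05, 0]
    - [-0.09, -0.24, 0.01, 0, 0, 0.1, 0]
    - [-0.16, -0.42, 0.01, 0, 0, 0.15, 0]
    - [-0.22, -0.6, 0.01, 0, 0, 0.188, 0]
    - [-0.29, -0.78, 0.01, 0, 0, 0.188, 0]
    - [-0.34, -0.92, 0.01, 0, 0, 0.188, 0]
    - [-0.39, -1.0, 0.01, 0, 0, 0.188, 0]
    - [-0.43, -1.0, 0.01, 0, 0, 0.188, 0]
    - [-0.45, -1.0, 0.01, 0, 0, 0.188, 0]
    - [-0.45, -1.0, 0.01, 0, 0, 0.188, 0]

```text
t: 8.05
ee_pos: [0.5204, 0.2384, 0.3016]
tool_rot: [[0.817, -0.577, 0.0], [-0.577, -0.817, -0.0], [0.0, -0.0, -1.0]]
force: [-0.5, 0.3, 0.3]
finger_gap: 1.002
finger_force: 0.0
```

```bash
python3 - <<'E'
from h import *
go((.546,.30,.30),-125)
o=get_obs();R=np.array(o['tool_rot']);P=np.array(o['ee_pos']);print(repr(R),P)
f=grab_frame('wrist');cv2.imwrite('pics/w2.png',cv2.cvtColor(f,cv2.COLOR_RGB2BGR))
for d in masks_of('watch_mid','wrist')[:3]:
    print(d['conf'],d['box'])
E
```

```text
t 8.05 at [0.5204 0.2384 0.3016] yaw -125.2 F [-0.5  0.3  0.3] gap 1.0015784262578782 q [ 12.9  22.6  73.2  -0.   84.2 138.1]
row [-0.0487 -0.2169  0.0053] [-0.0002 -0.0004 -0.0035]
array([[ 8.17030588e-01, -5.76594138e-01,  4.66753031e-04],
       [-5.76594171e-01, -8.17030695e-01, -7.39102836e-05],
       [ 4.23967789e-04, -2.08740114e-04, -9.99999888e-01]]) [0.5204297  0.23840586 0.30157657]
0.9 [236.8, 189.4, 65.6, 61.1]
0.66 [609.0, 80.7, 30.5, 69.5]
0.55 [149.6, 364.4, 53.3, 35.6]
```

View pics/w2.png

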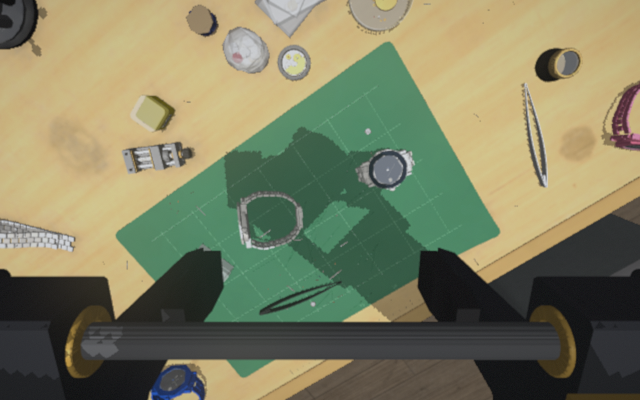

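The octagonal watch sits at (237–302, 190–250) in the wrist picture with its case on the left at about (243,222). The round one (386,170) and the blue one (175,385) are not wanted.

```bash
python3 - <<'E'
import cv2
a=cv2.imread('pics/w2.png')[175:265,220:320]
cv2.imwrite('pics/w2c.png',cv2.resize(a,None,fx=6.5,fy=6.5,interpolation=2))
E
```

```text
(no output)
```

View pics/w2c.png

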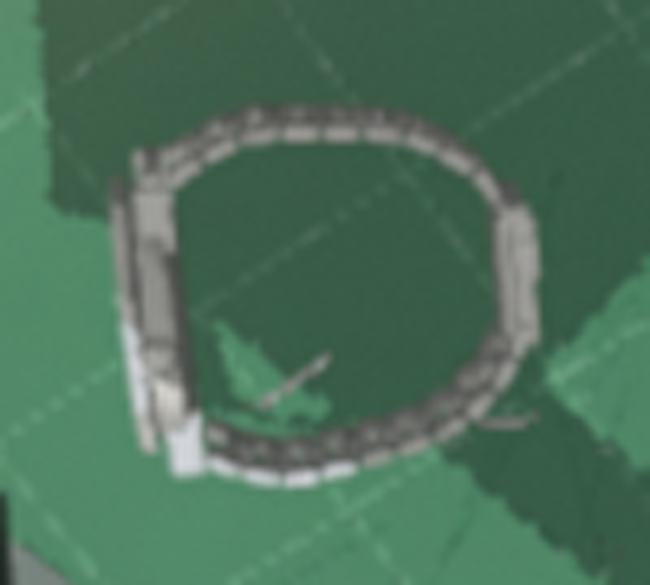

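```bash
python3 - <<'E'
from h import *
o=get_obs();R=np.array(o['tool_rot']);P=np.array(o['ee_pos'])
w=lambda u,v,z:wray(None,u/6.5+220,v/6.5+175,z,R,P)
n=np.array([np.cos(np.radians(62.6)),np.sin(np.radians(62.6))])
c=w(155,315,.025);t=w(155,315,.049);cl=w(538,280,.03);cl0=w(538,280,.05)
print('case',c,'top',t,(t-c)[:2]@n,'clasp outer',cl,(c-cl)[:2]@n,(t-cl0)[:2]@n)
a,b=w(300,105,.05),w(290,485,.05);print('width',np.linalg.norm(a-b),'mid',(a+b)/2)
g=c[:2]-n*.0
go((g[0],g[1],.12),-117.4); go((g[0],g[1],.037),-117.4)
E
```

```text
case [0.5146866  0.35227099 0.025     ] top [0.5187909  0.34280803 0.049     ] -0.006512557125808711 clasp outer [0.48126844 0.29030325 0.03      ] 0.07039494044289887 0.06581556016700493
width 0.06866754596605903 mid [0.50739704 0.32128218 0.05      ]
t 8.15 at [0.5208 0.2384 0.3015] yaw -125.2 F [0.  0.1 0.5] gap 1.0060532005077492 q [ 12.9  22.7  73.1  -0.   84.2 138.1]
row [-0.2357 -0.2981  0.6049] [-0.0002 -0.0004 -0.1306]
t 8.15 at [0.5208 0.2384 0.3015] yaw -125.2 F [0.  0.1 0.5] gap 1.0060532005077492 q [ 12.9  22.7  73.1  -0.   84.2 138.1]
row [-0.2358 -0.298   0.8815] [-0.0002 -0.0004 -0.1306]
```

Emit:
arm_command:
  commands:
    - [-0.06, -0.07, 0.1, 0, 0, -0.04, 125]
    - [-0.14, -0.17, 0.25, 0, 0, -0.08, 125]
    - [-0.2, -0.25, 0.4, 0, 0, -0.13, 125]
    - [-0.2345, -0.288, 0.53, 0, 0, -0.13, 125]
    - [-0.2345, -0.288, 0.62, 0, 0, -0.13, 125]
    - [-0.2345, -0.288, 0.66, 0, 0, -0.13, 125]
    - [-0.2345, -0.288, 0.66, 0, 0, -0.13, 125]
    - [-0.2345, -0.288, 0.66, 0, 0, -0.13, 125]
    - [-0.2345, -0.288, 0.66, 0, 0, -0.13, 125]
    - [-0.2345, -0.288, 0.66, 0, 0, -0.13, 125]

```text
t: 9.4
ee_pos: [0.513, 0.3505, 0.1038]
tool_rot: [[0.888, -0.46, 0.001], [-0.46, -0.888, 0.0], [0.001, -0.001, -1.0]]
force: [-0.9, 0.2, -0.1]
finger_gap: 0.511
finger_force: 0.0
```

```bash
python3 - <<'E'
from h import *
go((.5133,.3496,.043),-117.4)
f=grab_frame('wrist');cv2.imwrite('pics/w3.png',cv2.cvtColor(f,cv2.COLOR_RGB2BGR)[150:400,140:480])
f=grab_frame('side');b=cv2.cvtColor(f,cv2.COLOR_RGB2BGR)[170:235,280:365]
a=cv2.imread('pics/w3.png');b=cv2.resize(b,(400,306),interpolation=2)
out=np.zeros((306,740,3),np.uint8);out[:250,:340]=a;out[:,340:]=b;cv2.imwrite('pics/w3.png',out)
E
```

```text
t 9.4 at [0.513  0.3505 0.1038] yaw -117.4 F [-0.9  0.2 -0.1] gap 0.5113452943370593 q [ 23.6  38.5  78.4   0.   63.  140.9]
row [0.0023 0.0023 0.2027] [-0.0007 -0.0005  0.0003]
```

View pics/w3.png

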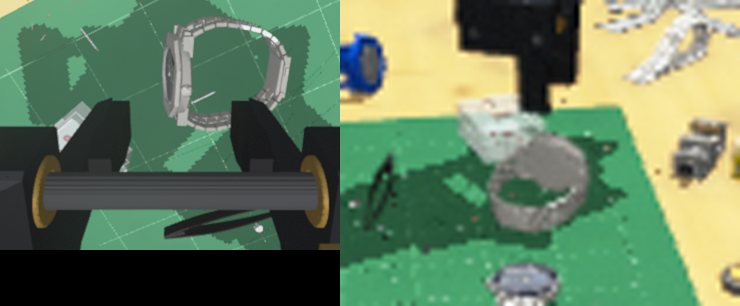

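The watch lies centred between the fingers, with the case at crop (183,75). The clear box at crop (80,130) is clear of the finger.

Emit:
arm_command:
  commands:
    - [0.002, 0.002, 0.06, 0, 0, 0, 125]
    - [0.002, 0.002, 0.12, 0, 0, 0, 125]
    - [0.002, 0.002, 0.17, 0, 0, 0, 125]
    - [0.002, 0.002, 0.203, 0, 0, 0, 125]
    - [0.002, 0.002, 0.203, 0, 0, 0, 125]
    - [0.002, 0.002, 0.203, 0, 0, 0, 255]
    - [0.002, 0.002, 0.203, 0, 0, 0, 255]
    - [0.002, 0.002, 0.203, 0, 0, 0, 255]
    - [0.002, 0.002, 0.203, 0, 0, 0, 255]
    - [0.002, 0.002, 0.203, 0, 0, 0, 255]
  grip_force: 30

```text
t: 10.75
ee_pos: [0.5132, 0.3498, 0.0426]
tool_rot: [[0.888, -0.46, 0.001], [-0.46, -0.888, 0.0], [0.0, -0.001, -1.0]]
force: [1.2, 1.7, 1.8]
finger_gap: 0.119
finger_force: 29.9
```

Emit:
arm_command:
  commands:
    - [0, 0, 0, 0, 0, 0, 255]
    - [0, 0, -0.03, 0, 0, 0, 255]
    - [0, 0, -0.1, 0, 0, 0, 255]
    - [0, 0, -0.2, 0, 0, 0, 255]
    - [0, 0, -0.32, 0, 0, 0, 255]
    - [0, 0, -0.46, 0, 0, 0, 255]
    - [0, 0, -0.6, 0, 0, 0, 255]
    - [0, 0, -0.68, 0, 0, 0, 255]
    - [0, 0, -0.7, 0, 0, 0, 255]
    - [0, 0, -0.7, 0, 0, 0, 255]

```text
t: 12.0
ee_pos: [0.5128, 0.3495, 0.2516]
tool_rot: [[0.888, -0.46, -0.001], [-0.46, -0.888, -0.001], [-0.001, 0.001, -1.0]]
force: [0.2, 1.5, -1.7]
finger_gap: 0.118
finger_force: 29.9
```

```bash
python3 - <<'E'
from h import *
go((.42,-.2405,.28),0)
f=grab_frame('wrist');a=cv2.cvtColor(f,cv2.COLOR_RGB2BGR)[130:330,180:480]
f=grab_frame('side');b=cv2.cvtColor(f,cv2.COLOR_RGB2BGR)[100:220,270:370]
a=cv2.resize(a,None,fx=1.35,fy=1.35);b=cv2.resize(b,None,fx=3.9,fy=3.9,interpolation=2)
out=np.zeros((468,798,3),np.uint8);out[:a.shape[0],:a.shape[1]]=a;out[:b.shape[0],405:405+b.shape[1]]=b;cv2.imwrite('pics/g.png',out)
E
```

```text
t 12.0 at [0.5128 0.3495 0.2516] yaw -117.4 F [ 0.2  1.5 -1.7] gap 0.1182036957714006 q [ 23.5  30.6  68.5  -0.   81.  140.9]
row [ 0.6298  1.8887 -0.0932] [-1.0000e-04  1.4000e-03 -1.9563e+00]
```

View pics/g.png

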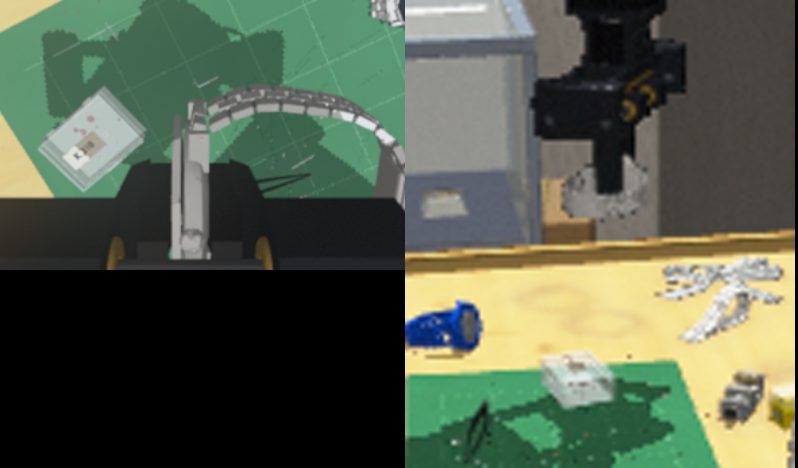

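The watch is held, case flat in the pads (gap about 10.4 mm), loop clear. Now carry it to the hook.

Emit:
arm_command:
  commands:
    - [0.008, 0.04, -0.01, 0, 0, -0.05, 255]
    - [0.025, 0.12, -0.02, 0, 0, -0.16, 255]
    - [0.045, 0.23, -0.03, 0, 0, -0.29, 255]
    - [0.07, 0.36, -0.04, 0, 0, -0.43, 255]
    - [0.095, 0.49, -0.05, 0, 0, -0.57, 255]
    - [0.12, 0.62, -0.06, 0, 0, -0.71, 255]
    - [0.145, 0.73, -0.06, 0, 0, -0.83, 255]
    - [0.16, 0.81, -0.06, 0, 0, -0.92, 255]
    - [0.167, 0.85, -0.06, 0, 0, -0.98, 255]
    - [0.167, 0.85, -0.06, 0, 0, -0.98, 255]

```text
t: 13.35
ee_pos: [0.44, 0.0998, 0.2697]
tool_rot: [[0.854, 0.52, -0.001], [0.52, -0.854, 0.0], [-0.001, -0.001, -1.0]]
force: [-0.0, 0.2, -1.2]
finger_gap: 0.121
finger_force: 29.9
```

```bash
python3 - <<'E'
from h import *
go((.4205,-.240,.27),0)
E
```

```text
t 13.35 at [0.44   0.0998 0.2697] yaw -58.7 F [-0.   0.2 -1.2] gap 0.12096538442961793 q [-2.2  8.1 96.8  0.  75.1 56.5]
row [-6.440e-01  9.339e-01 -9.000e-04] [-1.200e-03  6.000e-04 -9.781e-01]
```

Emit:
arm_command:
  commands:
    - [-0.03, 0.04, 0, 0, 0, -0.05, 255]
    - [-0.09, 0.13, 0, 0, 0, -0.16, 255]
    - [-0.17, 0.25, 0, 0, 0, -0.29, 255]
    - [-0.27, 0.39, 0, 0, 0, -0.43, 255]
    - [-0.37, 0.54, 0, 0, 0, -0.58, 255]
    - [-0.47, 0.68, 0, 0, 0, -0.73, 255]
    - [-0.55, 0.8, 0, 0, 0, -0.85, 255]
    - [-0.61, 0.89, 0, 0, 0, -0.94, 255]
    - [-0.644, 0.934, 0, 0, 0, -0.978, 255]
    - [-0.644, 0.934, 0, 0, 0, -0.978, 255]

```text
t: 14.6
ee_pos: [0.4216, -0.2398, 0.2696]
tool_rot: [[0.001, 1.0, -0.001], [1.0, -0.001, 0.001], [0.001, -0.001, -1.0]]
force: [0.4, 1.0, -1.2]
finger_gap: 0.116
finger_force: 29.9
```

```bash
python3 - <<'E'
from h import *
go((.4205,-.240,.195),0)
f=grab_frame('wrist');a=cv2.cvtColor(f,cv2.COLOR_RGB2BGR)
f=grab_frame('side');b=cv2.cvtColor(f,cv2.COLOR_RGB2BGR)[180:350,290:430]
a=cv2.resize(a[:330,180:560],None,fx=.8,fy=.8);b=cv2.resize(b,None,fx=3.5,fy=3.5,interpolation=2)
out=np.zeros((595,798,3),np.uint8);out[:a.shape[0],:a.shape[1]]=a;out[:b.shape[0],306:306+b.shape[1]]=b[:,:492];cv2.imwrite('pics/h.png',out)
E
```

```text
t 14.6 at [ 0.4216 -0.2398  0.2696] yaw -0.0 F [ 0.4  1.  -1.2] gap 0.11604811526411145 q [-43.5  12.5  91.5   0.   76.  -43.5]
row [-0.0008 -0.0034  0.2487] [-0.0009 -0.0009 -0.0007]
```

View pics/h.png

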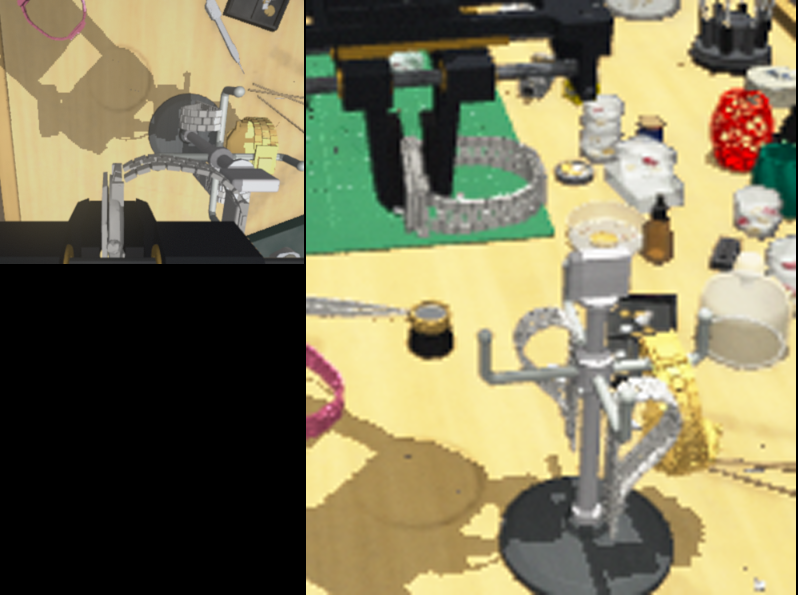

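The side picture shows the empty hook pointing left (-x) with its prong ball at (485,337). The held watch is above it, clasp at (540,180). Checking the numbers.

```bash
python3 - <<'E'
from h import *
f=lambda u,v,z:ray('side',290+(u-306)/3.5,180+v/3.5,z)
a,b,c=f(485,337,.158),f(705,314,.158),f(628,389,.158)
print(a,b,c,(a+b)/2,np.degrees(np.arctan2(*(a-b)[1::-1])))
p=camera_params('side');T=np.array(p['cam_to_world'])
def py(u,v,y=-.24):
    d=T[:3,:3]@[(290+(u-306)/3.5-p['cx'])/p['fx'],(180+v/3.5-p['cy'])/p['fy'],1];return (T[:3,3]+d*(y-T[1,3])/d[1]).round(4)
print('case bot/top',py(412,233),py(405,140),'clasp bot/top outer',py(543,205),py(540,160),'finger tip',py(437,190))
E
```

```text
[ 0.46069233 -0.24448942  0.158     ] [ 0.58481782 -0.24233819  0.158     ] [ 0.52453269 -0.29923729  0.158     ] [ 0.52275507 -0.24341381  0.158     ] -179.00710068152
case bot/top [ 0.4224 -0.24    0.2246] [ 0.4196 -0.24    0.2795] clasp bot/top outer [ 0.4918 -0.24    0.2349] [ 0.4895 -0.24    0.2619] finger tip [ 0.4357 -0.24    0.2491]
```

Emit:
arm_command:
  commands:
    - [-0.004, -0.004, 0.03, 0, 0, 0, 255]
    - [-0.004, -0.004, 0.08, 0, 0, 0, 255]
    - [-0.004, -0.004, 0.13, 0, 0, 0, 255]
    - [-0.004, -0.004, 0.18, 0, 0, 0, 255]
    - [-0.004, -0.004, 0.23, 0, 0, 0, 255]
    - [-0.004, -0.004, 0.27, 0, 0, 0, 255]
    - [-0.004, -0.004, 0.31, 0, 0, 0, 255]
    - [-0.004, -0.004, 0.33, 0, 0, 0, 255]
    - [-0.004, -0.004, 0.33, 0, 0, 0, 255]
    - [-0.004, -0.004, 0.33, 0, 0, 0, 255]

```text
t: 15.95
ee_pos: [0.4204, -0.241, 0.1717]
tool_rot: [[-0.002, 1.0, 0.001], [1.0, 0.002, -0.001], [-0.001, 0.001, -1.0]]
force: [-0.3, -0.0, -1.3]
finger_gap: 0.114
finger_force: 29.9
```

Emit:
arm_command:
  commands:
    - [0, 0, 0, 0, 0, 0, 215]
    - [0, 0, 0, 0, 0, 0, 200]
    - [0, 0, 0, 0, 0, 0, 180]
    - [0, 0, 0, 0, 0, 0, 180]
    - [0, 0, 0, 0, 0, 0, 180]
    - [0, 0, 0, 0, 0, 0, 180]
    - [0, 0, 0, 0, 0, 0, 180]
    - [0, 0, 0, 0, 0, 0, 180]
    - [0, 0, 0, 0, 0, 0, 180]
    - [0, 0, 0, 0, 0, 0, 180]

```text
t: 17.2
ee_pos: [0.4202, -0.2408, 0.1713]
tool_rot: [[-0.002, 1.0, -0.0], [1.0, 0.002, 0.0], [0.0, -0.0, -1.0]]
force: [0.6, -0.1, -0.4]
finger_gap: 0.292
finger_force: 0.0
```

```bash
python3 - <<'E'
from h import *
o=get_obs();print(o['force'],o['finger_gap'],o['finger_force'])
f=grab_frame('side');cv2.imwrite('pics/r1.png',cv2.cvtColor(f,cv2.COLOR_RGB2BGR))
for n in('watch_mid',):
  for d in masks_of(n,'side'):
    m=np.argwhere(d['region']);print(d['conf'],d['box'],m.mean(0)[::-1])
a=cv2.imread('pics/side1.png').astype(int);b=cv2.imread('pics/r1.png').astype(int)
# coarse text view of the change against the picture before hanging, rows 260-360, cols 310-400
g=(np.abs(a-b).sum(2)>60)[262:350:4,316:412:3]
print('\n'.join(''.join('#' if x else '.' for x in r) for r in g))
E
```

```text
[ 0.56280685 -0.05045699 -0.40053555] 0.29160314071195004 0.0
0.89 [334.9, 281.3, 31.2, 44.3] [350.10406091 304.47715736]
0.7 [267.1, 277.2, 33.1, 28.6] [282.55493482 289.17877095]
0.65 [264.8, 180.6, 19.0, 4.9] [274.45945946 184.90540541]
##..####.####...................
###.############.#..............
....############................
....#############.........#.....
......##.###.###................
....##.#.#######...........#....
##..####..#.#####...............
###############.#...............
....#########.#.................
....#############...............
....############................
......########.##...............
#.###..##########........#......
#################........#......
################.....#..........
###########...#.................
##############..............#...
##########..####................
#######...#######...............
################................
############....................
###.............................
```

Emit:
arm_command:
  commands:
    - [0, 0, -0.02, 0, 0, 0, 180]
    - [0, 0, -0.05, 0, 0, 0, 180]
    - [0, 0, -0.09, 0, 0, 0, 180]
    - [0, 0, -0.14, 0, 0, 0, 180]
    - [0, 0, -0.2, 0, 0, 0, 180]
    - [0, 0, -0.28, 0, 0, 0, 180]
    - [0, 0, -0.36, 0, 0, 0, 180]
    - [0, 0, -0.44, 0, 0, 0, 180]
    - [0, 0, -0.5, 0, 0, 0, 180]
    - [0, 0, -0.5, 0, 0, 0, 180]

```text
t: 18.55
ee_pos: [0.4204, -0.241, 0.3229]
tool_rot: [[-0.002, 1.0, 0.002], [1.0, 0.002, -0.002], [-0.002, 0.002, -1.0]]
force: [0.4, 0.4, 0.1]
finger_gap: 0.296
finger_force: 0.0
```

```bash
python3 - <<'E'
from h import *
o=get_obs();print(o['t'],o['ee_pos'],o['force'])
f=grab_frame('side');b=cv2.cvtColor(f,cv2.COLOR_RGB2BGR);cv2.imwrite('pics/r2.png',b)
p=camera_params('side');T=np.array(p['cam_to_world'])
def py(u,v,y=-.24):
    d=T[:3,:3]@[(u-p['cx'])/p['fx'],(v-p['cy'])/p['fy'],1];return (T[:3,3]+d*(y-T[1,3])/d[1]).round(4)
for d in masks_of('watch_mid','side')[:1]:
    m=d['region'];l,t,w,h=d['box'];ce=(l+w/2,t+h/2)
    print(d['conf'],d['box'],'centre',py(*ce),'top',py(ce[0],t),'bot',py(ce[0],t+h),'left',py(l,ce[1]),'right',py(l+w,ce[1]))
    for r in m[274:334:2,328:378]:print(''.join('#' if x else '.' for x in r))
for k in('wing','free_hook'):
    for d in masks_of(k,'side')[:1]:print(k,d['conf'],d['box'])
# prong ball match: template of hook from h picture time
E
```

```text
18.55 [ 0.42043689 -0.24099739  0.32293549] [0.37303347 0.42177143 0.08197703]
0.73 [333.7, 279.4, 33.5, 46.6] centre [ 0.4808 -0.24    0.0891] top [ 0.4798 -0.24    0.1454] bot [ 0.4819 -0.24    0.0292] left [ 0.4471 -0.24    0.0933] right [ 0.5151 -0.24    0.0848]
..................................................
..................................................
..................................................
..................#####...........................
...............############.......................
...............###############....................
.........##.....################..................
........####.......##############.................
.......######.........#############...............
.......#######...........##########...............
.......#######.............#########..............
......#########.............#########.............
......#########..............########.............
......##########..............#######.............
.......#############...........#######............
.......###################.....#######............
........##############################............
.......###############################............
........##############################............
.........#############################............
..........###########################.............
..........#########################...............
...........######################.................
.............#################....................
...................##.............................
..................................................
..................................................
..................................................
..................................................
..................................................
wing 0.97 [339.2, 251.1, 69.2, 78.5]
free_hook 0.71 [338.9, 250.7, 70.5, 79.9]
```

Emit:
arm_command:
  commands:
    - [0, 0, 0, 0, 0, 0, 180]
    - [0, 0, 0, 0, 0, 0, 180]
    - [0, 0, 0, 0, 0, 0, 180]
    - [0, 0, 0, 0, 0, 0, 180]
    - [0, 0, 0, 0, 0, 0, 180]
    - [0, 0, 0, 0, 0, 0, 180]
    - [0, 0, 0, 0, 0, 0, 180]
    - [0, 0, 0, 0, 0, 0, 180]
    - [0, 0, 0, 0, 0, 0, 180]
    - [0, 0, 0, 0, 0, 0, 180]

```text
t: 20.0
ee_pos: [0.4202, -0.2408, 0.3213]
tool_rot: [[-0.002, 1.0, 0.0], [1.0, 0.002, -0.0], [-0.0, 0.0, -1.0]]
force: [-0.3, -0.1, 0.5]
finger_gap: 0.292
finger_force: 0.0
```

```bash
python3 - <<'E'
from h import *
a=cv2.imread('pics/r2.png');b=cv2.cvtColor(grab_frame('side'),cv2.COLOR_RGB2BGR);d=masks_of('watch_mid','side')[0]
print(d['conf'],d['box'],(np.abs(a.astype(int)-b)[260:350,325:415].sum(2)>60).sum())
h=cv2.imread('pics/h.png')[:,306:]; t=cv2.resize(h,(round(492/3.5),170),interpolation=cv2.INTER_AREA)
for nm,(u,v,w,hh) in {'prong':(337,271,9,12),'right':(399,264,9,12),'near':(377,286,9,12)}.items():
    T=t[v-180:v-180+hh,u-290:u-290+w];S=b[v-6:v+hh+6,u-8:u+w+8]
    r=cv2.matchTemplate(S,T,cv2.TM_CCOEFF_NORMED);_,m,_,l=cv2.minMaxLoc(r);print(nm,m,'shift',l[0]-8,l[1]-6)
E
```

```text
0.86 [267.9, 274.6, 30.3, 33.9] 3
prong 0.9604973793029785 shift 0 0
right 0.9801607131958008 shift 0 0
near 0.9663919806480408 shift 0 0
```

The tree hasn't moved and the watch hangs at rest (only 3 pixels changed in 1.4 s), so I'm handing in.

```bash
python3 -c "
from cell import job
print(job.close_job())"
```

```text
the job is handed in; nothing more can be done
None
```

The empty hook faces the front edge (about 1° off), the octagonal watch hangs on it by its bracelet loop, at rest and clear of the gripper, and I handed the job in at about 20 s; the hand-in returned no verdict.

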